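Release the shed tray's catch with its key

TASK

Take the mallet by its handle and knock the steel stop pin on the lock case down until it is flush with the case top, touching the pin with the mallet only, then set the mallet back down on the tray. Then take the key from its wooden block, push it fully home in the keyhole past the sticky pins, turn it a quarter turn clockwise (seen from above) and finish while still gripping the key and holding it turned against its spring. Leave the trowel, seed trays, tyre levers and saucer alone.

Things in the scene. Friction and masses are not known exactly. Their poses are not given: they have to be found in the camera images.
- lockcase: fixed grey painted steel lock case, 120 x 84 x 50 mm (its x, y, z), screwed to the white tray. Origin: centre of its underside; z up. Keyhole in the middle of its flat top. Inside, two sprung sticky pins press on the key's flat sides: pushing it past them takes roughly 5 to 15 N, less when it is wiggled a little. The key can turn only once it is fully home
- keyhole (a point): centre of the keyhole's mouth, in the case top, 50 mm above the tray; axes as the case. The keyhole is a slot 23.5 mm long (case x) and 5.5 mm wide, straight down through the 10 mm thick top plate, its rim chamfered by 3 mm, framed by flat brass strips; the slot goes on in the turning cylinder below
- cylinder (a joint): turn of the lock cylinder under the keyhole in rad: 0 slot in line with the case's slot (it starts there), grows clockwise seen from above, stop at 1.6 (a quarter turn). A spring turns it back with about 0.03 N m at 0 rising to 0.13 N m at the stop, so it has to be held. The key has about 0.1 rad of play in it
- stop_pin (a joint): how far the stop pin has been driven down, in m: 0 = standing 15 mm above the case top, 0.015 = flush, end of travel 0.016. It starts 0 to 3 mm down. Its spring and friction need about 7 to 9 N of push to drive it; friction keeps it where it is left
- pin_top (a point): centre of the flat top of the stop pin, a round upright steel pin 7 mm across. Its axis stands 10 mm along +x and 12.5 mm along -y (case axes) from the keyhole's centre. While it stands up it blocks the quarter turn of the key's grip
- key: loose key, 70 mm long, about 45 g, upright in its block, blade down. Origin: middle of the blade's lower end; z up. Steel blade 22 mm wide (x), 4 mm thick (y), z = 0 to 20 mm; neck 4.2 mm across to 32 mm; collar 18 mm across, 32 to 36 mm; black grip 40 (x) x 10 mm (y), 36 to 70 mm. Same both ways round. Fully home (collar on the case top) its origin is 18 mm above the tray
- key_bow (a point): a point in the key's black grip, on the key's axis, 58 mm above the key's origin: a good place for the grip, closing along the key's y axis; the fingertips then clear the surface under the collar by about 7 mm
- keyblock: fixed wooden block 70 x 60 x 45 mm (x, y, z) with a slot along its x axis in which the key stands; 0.75 mm play all round; lift the key straight up by at least 40 mm. Origin: centre of its underside. The key's axes start parallel to the block's
- mallet: loose mallet, about 0.3 kg, standing on one flat face of its head, handle level. Origin: centre of that lower face, which is the one to strike with; z up. Head: black rubber cylinder 50 mm across, 76 mm tall. Wooden handle 22 mm wide, 20 mm tall, along -x to 150 mm from the head's axis, its centre line 38 mm above the lower face. Set down on this face it stands by itself
- mallet_grip (a point): point on the handle's centre line 50 mm from the head's axis (along -x), 38 mm above the lower face: where to grip, closing across the handle (mallet y)
- trowel: bystander: steel garden trowel with wooden handle, lying, 310 mm long along its x
- seedtrays: bystander: two stacked black plastic seed trays, 200 x 300 x 75 mm
- tyrelevers: bystander: pair of blue tyre levers clipped together, 120 x 40 mm, lying
- saucer: bystander: white ceramic saucer 130 mm across, 22 mm high
There are look-alikes about, which are no part of the job. Leave any purple or turquoise look-alike of the lockcase alone. What is shaped like the mallet but turquoise is not meant.

How it is judged:
By the outcome, as a careful person would: the job done as asked, in the order asked, and still so for the second after the job is handed in, while the arm keeps its last pose, push and grip.
It also fails if it takes over 67 s, if anything falls off the work surface, if the arm or the gripper's body presses on something with over 40 N, if the wrist force passes 120 N, or if a joint passes its speed limit or range.

ROBOT

A 6-joint arm with a two-finger parallel gripper is mounted at the origin on the work surface. World frame = base frame: x ahead of the robot, y to its left, z up, the work surface at z = 0. Lengths are in m, angles in degrees, forces in N, time in s.
With the tool pointing down it reaches from about 0.325 to 0.775 m from the base axis. Payload 5.5 kg.
Tool frame: the origin (TCP) lies at the centre of the arm's flange, where the gripper is bolted on; the fingertips stand 182 mm ahead of it and the grasp point (between the pads) lies 163 mm ahead of it; z points along the fingers, y is the line along which they close (so a half turn about z gives the same grasp; the last joint's range is limited). The gripper opens to 88 mm and grips with 3 to 60 N. Pads are 20 mm wide; open, the fingers measure 115 mm over their backs; the gripper's body (75 mm by 178 mm) begins 61 mm behind the grasp point.
Start: joints at [-73.379, 5.22, 70.514, -0, 104.267, -3.249], TCP at [0.204, -0.564, 0.405] pointing down, gripper open.
Joint ranges: [-164.24, 164.24], [-49.07, 125.15], [9.68, 141.18], [-86.29, 266.29], [3.28, 154.24], [-151.56, 151.56]. Speed limits (degrees/s): [147.25, 147.25, 172.46, 180, 180, 180].

INTERFACE

Orientations are given as [roll, pitch, yaw] about the fixed x, y, z axes, in that order (R = Rz(yaw) Ry(pitch) Rx(roll)).
In Python, from station import r gives the robot as it stands. The module is installed in compiled form; this text tells all that it offers. Calls block until the motion is done:
- r.reach(position, orientation): joint-space move of the TCP to a pose.
- r.servo_line(position, rotation=None, speed=0.15): straight line of the TCP; rotation=None keeps the orientation; speed is the mean speed in m/s.
- r.move_joints(angles): joint-space move.
- r.let_go() and r.grab(squeeze=None): open the fingers fully, or close them until they stop; squeeze is the grip in N (None keeps the last).
- r.wait(seconds).
- r.inverse_kinematics(position, orientation): joint angles nearest the present ones, or None.
- r.sense(): the state.
- r.snapshot(name): name is "scene" or "top" or "wrist"; returns a dict with "frame" (384x512x3 uint8, red, green, blue), "fx", "fy", "cx", "cy" (pixels), "R" (3x3) and "t" (3): a world point X has camera coordinates R X + t. Camera axes: x right, y down, z forward; pixel columns grow to the right and rows downward; lengths in m; the calibration is good to about 2 mm. The wrist camera is an equidistant fisheye: a pixel r from the principal point sees the ray r / f radians off the axis. A picture is of the moment at which its call begins. There is no depth.
A pose or a line that the arm cannot do raises r.IKError and nothing moves.
- r.hand_in(): hands the job in; it is judged then, once.
The state is a dict: "clock": time; "joints": joint angles; "joint_vel": joint speeds; "joint_torque": joint torques, N m; "tcp_pos": TCP position; "orientation": TCP orientation; "contact_force": force on the tool from outside, world axes, zero at the start; "torque": the same for the moment, N m; "opening": finger opening in m; "gripper_force": force on a finger pad.
Only numpy, scipy, OpenCV 4.12 (cv2) and the standard library are available. Lean on these libraries where they do the work, as an engineer would, in place of code of your own. Each camera call takes 0.05 s, during which the arm holds its last target. There are 200 camera calls.

## Working session

There is one attempt and no reset: what is moved stays moved. The work goes in short steps, each a Python script; the robot and the scene stay as the last script left them, time stands still between calls to the robot, and variables do not carry over. Pictures are saved under pics/ and viewed, at most 10 in all, crops included, and the job is handed in when it is done.

```bash
mkdir -p pics
python3 - <<'E'
from station import r
import cv2,pickle,numpy as np
d={}
for n in("scene","top","wrist"):
    s=r.snapshot(n);d[n]=s
    cv2.imwrite(f"pics/{n}0.png",s["frame"][:,:,::-1])
    print(n,s["fx"],s["cx"],s["cy"],np.round(s["R"],3).tolist(),np.round(s["t"],3).tolist(), (-np.array(s["R"]).T@s["t"]).round(3))
pickle.dump(d,open("s0.pkl","wb"))
a=cv2.resize(d["top"]["frame"],(800,600),interpolation=cv2.INTER_CUBIC)
cv2.imwrite("pics/top0b.png",a[:,:,::-1])
print(r.sense())
E
```

```text
scene 496.66546376777507 258.4112372738162 183.4457423082295 [[-0.803, 0.595, -0.015], [0.442, 0.579, -0.685], [-0.399, -0.557, -0.728]] [0.424, -0.207, 1.98] [1.223 0.971 1.306]
top 437.6489256908749 254.9527175170081 188.89333562821616 [[-0.018, -1.0, -0.017], [-0.988, 0.021, -0.153], [0.154, 0.014, -0.988]] [0.061, 0.525, 1.474] [0.293 0.029 1.538]
wrist 297.3186396354542 257.30048254818735 192.01251875306892 [[0.338, -0.941, -0.002], [-0.906, -0.326, 0.268], [-0.253, -0.089, -0.963]] [-0.601, -0.031, 0.391] [ 0.274 -0.541  0.384]
{'clock': 0.15, 'joints': array([-7.33794424e+01,  5.25377656e+00,  7.05661288e+01,  3.88928829e-04,
        1.04265614e+02, -3.24979788e+00]), 'joint_vel': array([-0.08327562, -0.19875305, -0.22746017,  0.03269964, -0.10480222,
       -0.01865373]), 'joint_torque': array([ 1.65429607e-03, -4.47046494e+01, -4.06906343e+01,  6.98531326e-02,
        2.74780230e-02, -1.20099576e-04]), 'tcp_pos': array([ 0.20393917, -0.5643333 ,  0.40375941]), 'orientation': array([-1.79914640e+02, -5.22447436e-03,  1.98704472e+01]), 'contact_force': array([-0.19523975,  0.43812275,  1.27200376]), 'torque': array([ 0.0020923 ,  0.01258771, -0.0461952 ]), 'gripper_force': 0.0, 'opening': 0.08779844214676265}
```

View pics/top0b.png

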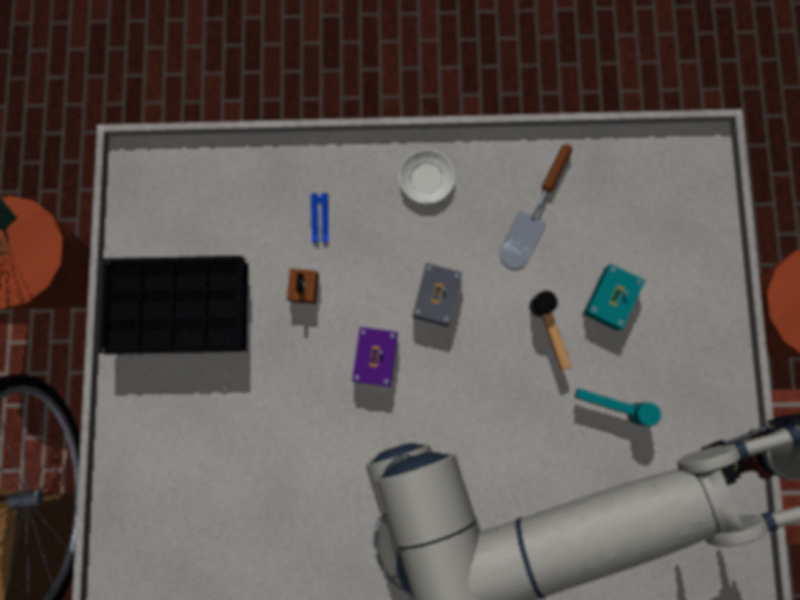

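View pics/scene0.png

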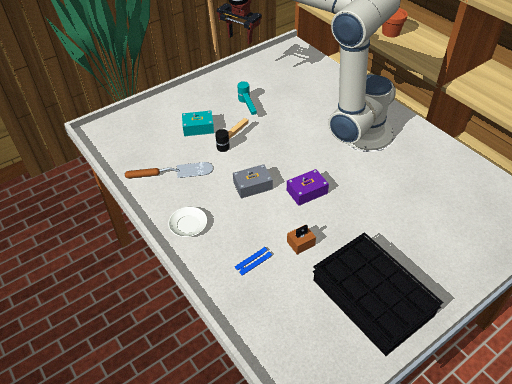

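The top view shows the grey case at about (438,293), the mallet head at (544,302) with its handle end at (567,367), and the key block at (303,285). The look-alikes are purple at (376,356) and turquoise at (615,297) and (648,413).

```bash
cat > h.py <<'E'
from station import r
import numpy as np, cv2, pickle
def ray(s,u,v,fish):
    x=np.array([(u-s["cx"])/s["fx"],(v-s["cy"])/s["fy"]])
    if fish:
        th=np.linalg.norm(x); d=np.r_[x/th*np.sin(th),np.cos(th)] if th>1e-9 else np.array([0,0,1.])
    else: d=np.r_[x,1]
    R=np.array(s["R"]); return -R.T@np.array(s["t"]), R.T@d
def at(s,u,v,z,fish=True):
    c,d=ray(s,u,v,fish); return (c+d*(z-c[2])/d[2])
def proj(s,X,fish=True):
    p=np.array(s["R"])@np.array(X)+np.array(s["t"])
    if not fish: q=p[:2]/p[2]
    else:
        n=np.linalg.norm(p[:2]); q=p[:2]/n*np.arctan2(n,p[2])
    return np.array([s["cx"]+s["fx"]*q[0],s["cy"]+s["fy"]*q[1]])
def rect(s,c,yaw,z,w,px,n):
    """orthophoto of plane z around c: columns = +x', rows up = +y'"""
    k=(np.arange(n)-n/2+.5)*px; m=np.zeros((n,n,2),np.float32); cy,sy=np.cos(np.radians(yaw)),np.sin(np.radians(yaw))
    gx,gy=np.meshgrid(k,-k); X=np.stack([c[0]+cy*gx-sy*gy,c[1]+sy*gx+cy*gy,np.full_like(gx,z)],-1)
    p=X@np.array(s["R"]).T+np.array(s["t"]); rr=np.linalg.norm(p[...,:2],axis=-1)+1e-12
    q=p[...,:2]/rr[...,None]*np.arctan2(rr,p[...,2])[...,None]
    return cv2.remap(s["frame"],(s["cx"]+s["fx"]*q[...,0]).astype(np.float32),(s["cy"]+s["fy"]*q[...,1]).astype(np.float32),cv2.INTER_CUBIC)[:,:,::-1]
E
python3 - <<'E'
from h import *
s=pickle.load(open("s0.pkl","rb"))["top"]
for n,u,v,z in[("key hole",438,293,.05),("c",427,264,.05),("c",462,272,.05),("c",447,326,.05),("c",414,318,.05),("mhead",544,302,.076),("mend",567,367,.048),("block",303,286,.045)]:
    p=at(s,u/1.5625,v/1.5625,z,False);print(n,p.round(3),np.hypot(*p[:2]).round(3))
def look(name,p,yaw=0,z=.42,back=.09):
    y=np.radians(yaw)
    r.reach([p[0]-back*np.cos(y)+0.0,p[1]-back*np.sin(y),z],[180,0,yaw]); r.wait(.2)
    s=r.snapshot("wrist"); pickle.dump(s,open(name+".pkl","wb")); return s["frame"]
K=at(s,438/1.5625,293/1.5625,.05,False);M=at(s,550/1.5625,318/1.5625,.05,False);B=at(s,303/1.5625,286/1.5625,.045,False)
a=[look("m",M),look("k",K),look("b",B)]
cv2.imwrite("pics/w1.png",cv2.resize(np.vstack([np.hstack(a[:2]),np.hstack([a[2],a[2]*0])]),(800,600),interpolation=cv2.INTER_AREA)[:,:,::-1])
print(r.sense()["clock"])
E
```

```text
key hole [ 0.527 -0.037  0.05 ] 0.528
c [ 0.593 -0.014  0.05 ] 0.593
c [ 0.573 -0.091  0.05 ] 0.58
c [ 0.454 -0.054  0.05 ] 0.457
c [0.473 0.017 0.05 ] 0.473
mhead [ 0.499 -0.263  0.076] 0.564
mend [ 0.36  -0.311  0.048] 0.476
block [0.55  0.262 0.045] 0.609
4.2917
```

View pics/w1.png

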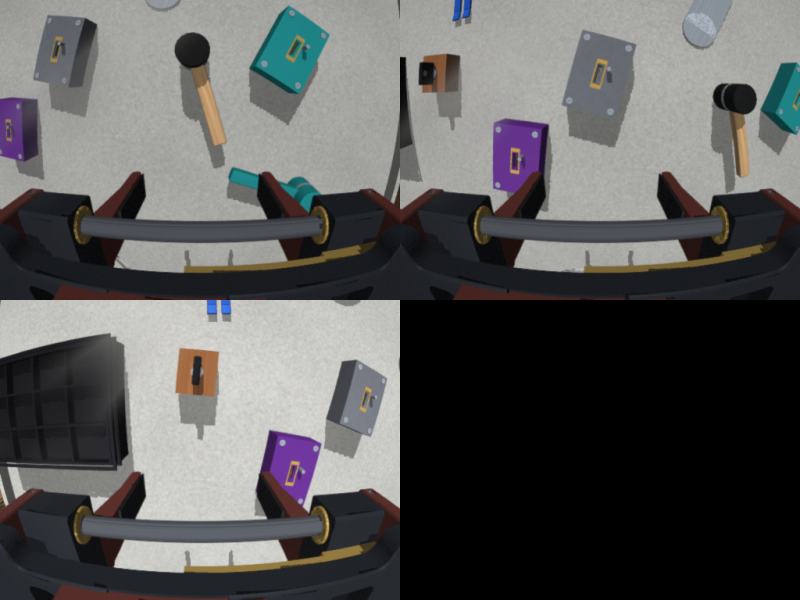

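The wrist views show the mallet head at (192,50) in panel 1, the case with keyhole (598,74) and its pin to the right in panel 2, and the block and key at (197,372) in panel 3. Next I'll make metric orthophotos to read exact poses.

Run:
```python
from h import *
L=lambda n:pickle.load(open(n+".pkl","rb"))
m,k,b=L("m"),L("k"),L("b")
P=[rect(k,(.527,-.037),0,.05,0,.0004,400),rect(m,(.47,-.275),0,.076,0,.0004,400)]
Q=[rect(b,(.55,.262),0,.045,0,.00025,400)[:200+80,:],rect(k,(.527,-.037),0,.05,0,.00015,400)[60:340,:]]
im=np.vstack([np.hstack([p[40:360] for p in P]),np.hstack(Q)])
for x in range(0,800,50): im[::4,x]=(0,255,0)
for y in range(0,600,50): im[y,::4]=(0,255,0)
print(im.shape); cv2.imwrite("pics/o1.png",im)
```

```text
(600, 800, 3)
```

View pics/o1.png

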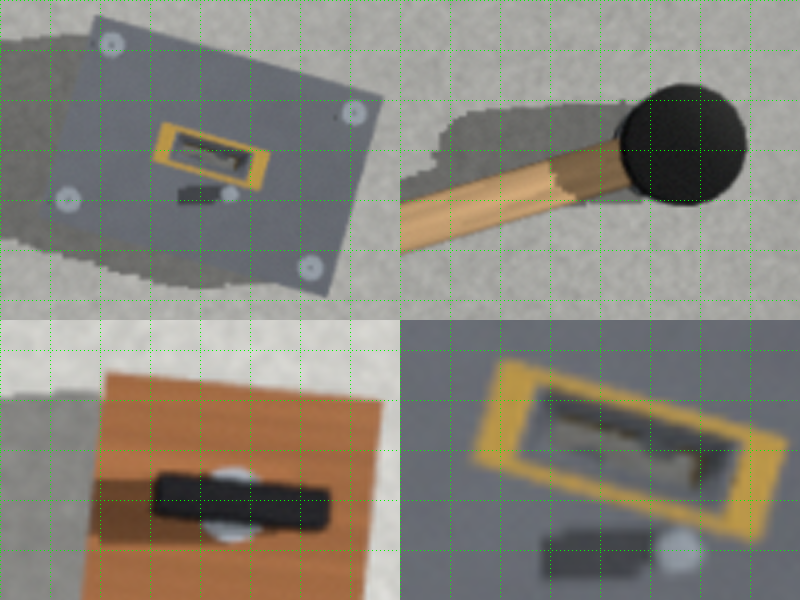

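Orthophoto readings, world frame:
- **Case:** keyhole at (0.5318, -0.0356), yaw -15.6°. The pin is on the lower right, so the sign of x is settled and its expected position is (0.538, -0.050).
- **Mallet:** head at (0.5036, -0.269), diameter 50 mm as given, yaw 16.2°.
- **Block:** centre at (0.558, 0.265), 70 mm wide as given, yaw about -5.5°.

Next I take the mallet.

```bash
cat >> h.py <<'E'
def ux(yaw): return np.array([np.cos(np.radians(yaw)),np.sin(np.radians(yaw))])
def rot(yaw): return np.array([[ux(yaw)[0],-ux(yaw)[1]],[ux(yaw)[1],ux(yaw)[0]]])
KH=np.array([.5318,-.0356]); CY=-15.6
PIN=KH+rot(CY)@[.010,-.0125]
MH=np.array([.5036,-.269]); MY=16.2
BL=np.array([.558,.2651]); KY=-5.5
def st():
    s=r.sense(); print(round(s["clock"],2),"tcp",s["tcp_pos"].round(4),s["orientation"].round(2),"F",s["contact_force"].round(1),"T",s["torque"].round(2),"op",round(s["opening"],4),round(s["gripper_force"],1)); return s
E
python3 - <<'E'
from h import *
g=MH-.05*ux(MY); o=[180,0,MY]
r.reach([*g,.32],o); r.servo_line([*g,.201],speed=.12); st()
r.grab(60); st()
r.servo_line([*g,.34],speed=.12); r.wait(.2); st()
h=PIN+.010*ux(MY); g2=h-.05*ux(MY)
r.reach([*g2,.34],o); r.wait(.2)
f0=st()["contact_force"]; np.save("f0.npy",f0)
cv2.imwrite("pics/g1.png",r.snapshot("scene")["frame"][90:260,150:350,::-1])
s=r.snapshot("wrist"); cv2.imwrite("pics/g2.png",np.hstack([s["frame"][:,:,::-1],cv2.resize(r.snapshot("scene")["frame"][100:240,200:300,::-1],(274,384),interpolation=cv2.INTER_CUBIC)]))
E
```

```text
7.43 tcp [ 0.4559 -0.2831  0.2021] [ 1.7992e+02 -6.0000e-02  1.6200e+01] F [0.4 0.8 0.5] T [ 0.02  0.02 -0.04] op 0.0875 0.0
8.46 tcp [ 0.4555 -0.2829  0.2009] [-1.7999e+02  1.0000e-02  1.6200e+01] F [-0.4  0.4 -0.5] T [ 0.03  0.03 -0.03] op 0.0215 59.9
9.97 tcp [ 0.4555 -0.2829  0.3392] [-1.7994e+02  5.0000e-02  1.6200e+01] F [ 1.3  0.3 -3.5] T [-0.03  0.1   0.  ] op 0.0218 59.9
11.07 tcp [ 0.4996 -0.0628  0.3399] [1.7999e+02 1.0000e-02 1.6070e+01] F [-0.3  0.7 -3.3] T [-0.01  0.14 -0.01] op 0.0218 59.9
```

View pics/g2.png

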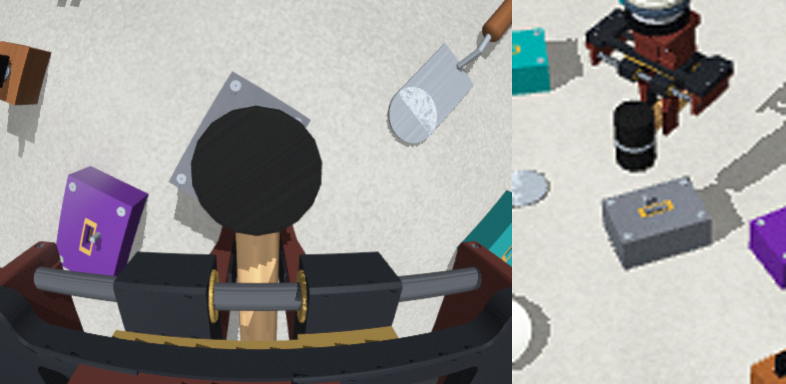

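The mallet is held level, with its head over the case (head at (257,170) in the wrist view). Now I drive the pin down.

Run:
```python
from h import *
f0=np.load("f0.npy"); h=PIN+.010*ux(MY); g2=h-.05*ux(MY)
r.servo_line([*g2,.272],speed=.12); st()
z=.270
while z>.244:
    r.servo_line([*g2,z],speed=.03); s=r.sense(); f=s["contact_force"][2]-f0[2]
    print(round(z,4),s["tcp_pos"][2].round(4),f.round(1),s["torque"].round(2),s["orientation"][1].round(2))
    if f>28: break
    z-=.0015
r.wait(.2);st()
r.servo_line([*g2,.34],speed=.12);r.wait(.2); st()
```

```text
11.93 tcp [ 0.4998 -0.0615  0.2727] [ 1.7998e+02 -5.0000e-02  1.6200e+01] F [ 0.1  0.3 -2.7] T [-0.04  0.11 -0.04] op 0.0217 59.9
0.27 0.2707 0.1 [0.   0.15 0.  ] -0.06
0.2685 0.2685 0.3 [0.03 0.07 0.01] 0.0
0.267 0.2668 0.1 [-0.05  0.12 -0.01] 0.02
0.2655 0.2653 0.3 [-0.    0.12 -0.  ] 0.01
0.264 0.2644 3.3 [0.01 0.24 0.05] -0.03
0.2625 0.263 6.1 [0.01 0.45 0.07] -0.03
0.261 0.2611 6.2 [-0.03  0.38  0.03] -0.02
0.2595 0.2594 6.5 [-0.03  0.25  0.04] -0.01
0.258 0.2578 6.2 [-0.02  0.2   0.02] -0.01
0.2565 0.2564 5.8 [-0.08  0.16 -0.02] -0.01
0.255 0.2549 6.6 [-0.12  0.17  0.  ] -0.01
0.2535 0.2534 5.8 [-0.09  0.09 -0.04] -0.01
0.252 0.2519 6.8 [-0.09  0.17  0.01] -0.01
0.2505 0.2508 8.9 [-0.06  0.27 -0.03] -0.02
0.249 0.2508 15.9 [0.05 0.92 0.02] -0.04
0.2475 0.2507 24.3 [0.17 1.53 0.07] -0.07
0.246 0.2506 29.6 [0.39 2.1  0.16] -0.09
16.38 tcp [ 0.4994 -0.0615  0.2506] [ 1.7994e+02 -9.0000e-02  1.6220e+01] F [-15.4  -0.3  26.1] T [0.34 2.09 0.12] op 0.022 60.0
17.52 tcp [ 0.4996 -0.0615  0.339 ] [-1.7996e+02  8.0000e-02  1.6200e+01] F [ 0.1 -0.3 -3.8] T [-0.05  0.1  -0.01] op 0.0215 59.9
```

Run:
```python
from h import *
g2=PIN-.04*ux(MY)
r.reach([g2[0]-.03,g2[1]-.10,.36],[180,0,MY]); r.wait(.3); st()
s=r.snapshot("wrist"); pickle.dump(s,open("k2.pkl","wb"))
c=r.snapshot("scene")["frame"][150:210,220:290,::-1]
im=np.hstack([rect(s,KH,CY,.05,0,.0003,400),cv2.resize(c,(400,400),interpolation=cv2.INTER_CUBIC)])
cv2.imwrite("pics/p1.png",im)
```

```text
18.32 tcp [ 0.4699 -0.1607  0.3597] [-1.7998e+02  2.0000e-02  1.6290e+01] F [ 0.5  1.1 -2.6] T [-0.07  0.13 -0.01] op 0.0216 59.9
```

View pics/p1.png

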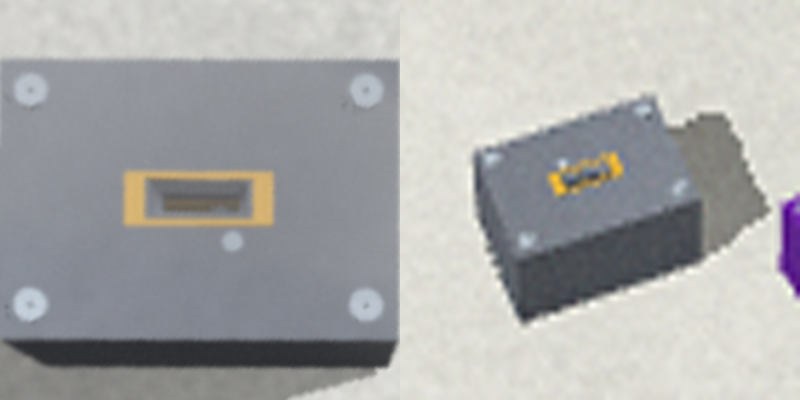

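The pin at (232,241) is flush with no shadow, 10.0 and -12.7 mm from the keyhole centre, which confirms the keyhole pose. Next I set the mallet back down and fetch the key.

Run:
```python
from h import *
g=MH-.05*ux(MY); o=[180,0,MY]
r.reach([*g,.30],o); r.servo_line([*g,.206],speed=.12); r.wait(.1); f0=st()["contact_force"][2]
for z in np.arange(.2045,.198,-.001):
    r.servo_line([*g,z],speed=.03); f=r.sense()["contact_force"][2]-f0; print(z.round(4),f.round(1))
    if f>2.5: break
st(); r.let_go(); st()
r.servo_line([*g,.33],speed=.15); 
b=BL; o=[180,0,180+KY]
r.reach([*b,.36],o); r.wait(.2); st(); print(r.sense()["joints"].round(1))
a=r.snapshot("wrist"); pickle.dump(a,open("b2.pkl","wb"))
sc=r.snapshot("scene")["frame"][70:170,180:290,::-1]
im=np.hstack([rect(a,BL,KY,.045,0,.00025,400),cv2.resize(sc,(400,400),interpolation=cv2.INTER_CUBIC)])
cv2.imwrite("pics/q1.png",im)
```

```text
20.06 tcp [ 0.456  -0.2832  0.2074] [ 1.7989e+02 -9.0000e-02  1.6200e+01] F [-0.2  0.4 -3.4] T [-0.01  0.09 -0.02] op 0.0214 59.9
0.2045 -0.6
0.2035 0.5
0.2025 -0.1
0.2015 -0.2
0.2005 2.9
21.31 tcp [ 0.4556 -0.283   0.201 ] [ 1.7997e+02 -2.0000e-02  1.6200e+01] F [-1.2  0.2 -0.4] T [0.14 0.26 0.04] op 0.0215 59.9
22.42 tcp [ 0.4556 -0.2829  0.2005] [-180.     0.    16.2] F [-0.2  0.2 -0.1] T [-0.01 -0.01  0.03] op 0.0878 0.0
25.64 tcp [0.5583 0.2644 0.36  ] [-180.      0.    174.42] F [-0.3 -0.6 -0.5] T [ 0.05 -0.17 -0.  ] op 0.0874 0.0
[ 22.2   7.7  72.4  -0.   99.9 -62.2]
```

View pics/q1.png

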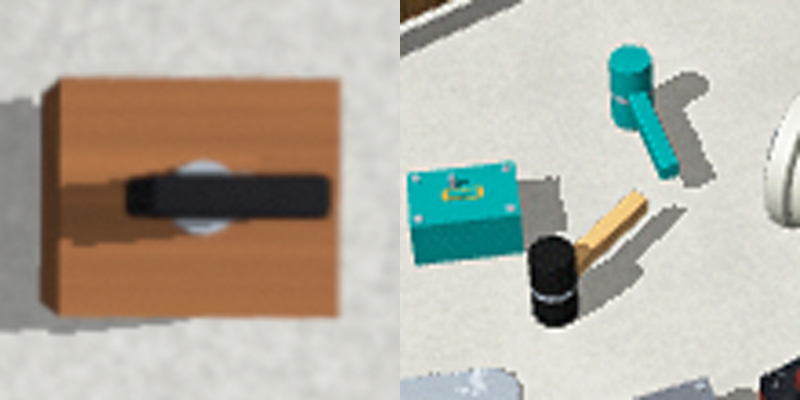

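The mallet stands upright by itself again (head (553,280)). The key block is centred at (200,198) in its orthophoto, so the pose is within 0.5 mm. I'll grasp the key and lift it.

Run:
```python
from h import *
b=BL+rot(KY)@[0,.0005]; o=[180,0,180+KY]
r.servo_line([*b,.234],speed=.12); st()
r.grab(60); st()
r.servo_line([*b,.305],speed=.08); r.wait(.1); st()
o=[180,0,180+CY]
r.reach([*KH,.31],o); r.wait(.2); st(); print(r.sense()["joints"].round(1))
r.servo_line([*KH,.277],speed=.1); r.wait(.2); np.save("f1.npy",st()["contact_force"])
a=r.snapshot("wrist"); sc=r.snapshot("scene")["frame"][120:220,200:310,::-1]
im=np.hstack([cv2.resize(a["frame"][60:260,150:350,::-1],(400,400),interpolation=cv2.INTER_CUBIC),cv2.resize(sc,(400,400),interpolation=cv2.INTER_CUBIC)])
cv2.imwrite("pics/i1.png",im)
```

```text
26.94 tcp [0.5583 0.2657 0.2352] [1.7995e+02 1.0000e-01 1.7450e+02] F [-0.9  0.4  0.4] T [ 0.06 -0.18  0.  ] op 0.0881 0.0
28.12 tcp [0.558  0.2659 0.234 ] [179.95   0.   174.52] F [ 0.3  2.6 -0.9] T [ 0.54 -0.19 -0.02] op 0.0095 60.0
29.26 tcp [0.5579 0.2655 0.304 ] [-1.7996e+02 -8.0000e-02  1.7450e+02] F [-0.5 -0.5 -0.5] T [ 0.03 -0.13  0.  ] op 0.0095 60.0
30.62 tcp [ 0.5321 -0.0345  0.3099] [ 1.7999e+02 -1.0000e-02  1.6451e+02] F [ 0.2 -0.2 -0.3] T [ 0.04 -0.14  0.03] op 0.0096 60.0
[ -7.4  -5.   90.3   0.   94.7 -81.9]
31.3 tcp [ 0.532  -0.0356  0.2779] [1.7999e+02 8.0000e-02 1.6440e+02] F [0.2 0.2 0.1] T [ 0.07 -0.14 -0.02] op 0.0096 60.0
```

View pics/i1.png

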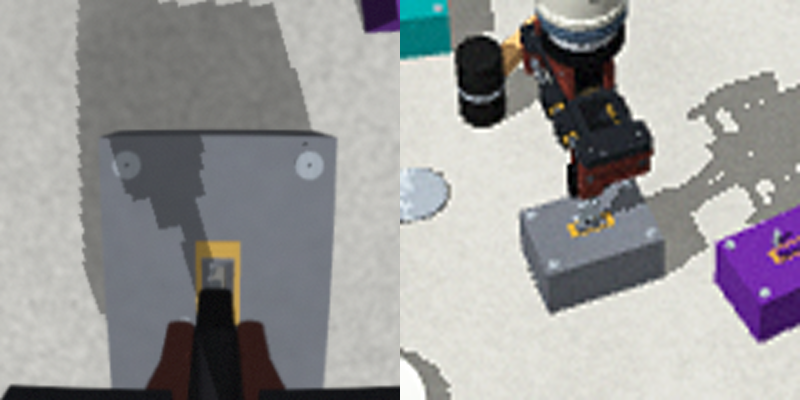

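The key hangs straight below the fingers, in line with the brass frame (217,280). Insert stepwise with force monitoring.

Run:
```python
from h import *
f1=np.load("f1.npy"); off=np.zeros(2); z=.274; Rc=rot(CY); n=0
while z>.232:
    r.servo_line([*(KH+Rc@off),z],speed=.04); s=r.sense(); F=s["contact_force"]-f1; l=Rc.T@F[:2]
    tz=s["tcp_pos"][2]; print(round(z,4),tz.round(4),"Fz",F[2].round(1),"lat",l.round(1),"T",s["torque"].round(2),"off",(off*1e3).round(2))
    if tz<.2398 and F[2]>12: break
    if F[2]>28: print("stuck"); break
    off+=np.clip(l*.00008,-.0004,.0004)*(np.abs(l)>1.0)
    z-=.002 if F[2]<8 else .0012
st()
```

```text
0.274 0.2737 Fz -0.1 lat [-0.6  0.1] T [ 0.02 -0.11 -0.03] off [0. 0.]
0.272 0.2718 Fz 0.3 lat [-0.2 -0.7] T [ 0.03 -0.2  -0.06] off [0. 0.]
0.27 0.2698 Fz -0.7 lat [ 0.3 -0.8] T [ 0.09 -0.11  0.03] off [0. 0.]
0.268 0.2678 Fz -0.6 lat [-0.6 -0.2] T [ 0.08 -0.16  0.03] off [0. 0.]
0.266 0.2658 Fz -1.1 lat [-0.2  0.3] T [ 0.22 -0.2  -0.01] off [0. 0.]
0.264 0.2638 Fz -1.3 lat [-0.7  1.1] T [ 0.16 -0.24  0.02] off [0. 0.]
0.262 0.2618 Fz -1.0 lat [0.1 0.5] T [ 0.18 -0.16  0.02] off [0.   0.09]
0.26 0.2598 Fz -1.2 lat [0.2 1. ] T [ 0.16 -0.17  0.05] off [0.   0.09]
0.258 0.2578 Fz -0.4 lat [-0.9  0.4] T [ 0.17 -0.21  0.03] off [0.   0.17]
0.256 0.2558 Fz -0.3 lat [-0.6  0.1] T [ 0.05 -0.15  0.02] off [0.   0.17]
0.254 0.2537 Fz -0.6 lat [ 0.2 -0.4] T [ 0.06 -0.18  0.01] off [0.   0.17]
0.252 0.2519 Fz -0.8 lat [ 1.  -0.2] T [-0.04 -0.27 -0.07] off [0.   0.17]
0.25 0.2504 Fz 2.4 lat [-0.1  0.1] T [-0.07 -0.12 -0.02] off [0.   0.17]
0.248 0.2485 Fz 4.7 lat [-0.7 -0.5] T [-0.14 -0.06 -0.05] off [0.   0.17]
0.246 0.247 Fz 7.4 lat [-2.1 -1.7] T [ 0.02  0.29 -0.08] off [0.   0.17]
0.244 0.2455 Fz 9.7 lat [-2.3 -0.9] T [ 0.15  0.27 -0.13] off [-0.16  0.04]
0.2428 0.2447 Fz 9.5 lat [-2.5  0.9] T [ 0.27  0.21 -0.1 ] off [-0.35  0.04]
0.2416 0.2435 Fz 9.4 lat [-2.1  0. ] T [ 0.33  0.06 -0.12] off [-0.55  0.04]
0.2404 0.2418 Fz 6.4 lat [-0.3 -0.1] T [ 0.27 -0.31 -0.11] off [-0.72  0.04]
0.2384 0.2393 Fz 4.9 lat [3.6 1.3] T [ 0.2  -0.96 -0.15] off [-0.72  0.04]
0.2364 0.2389 Fz 13.6 lat [-0.4  0.8] T [ 0.27  0.07 -0.08] off [-0.43  0.14]
36.65 tcp [ 0.5319 -0.0353  0.2389] [179.95   0.2  164.4 ] F [ 0.   1.  13.7] T [ 0.27  0.07 -0.08] op 0.0096 60.0
```

The key reached TCP z = 0.2389, matching the predicted fully-home height of 0.239. I'll press a little more to confirm, then turn clockwise.

Run:
```python
from h import *
p=np.r_[KH+rot(CY)@[-.0002,.0001],.2352]
r.servo_line(p,speed=.02); r.wait(.2); st()
p[2]=.2375
r.servo_line(p,speed=.02); st()
for a in [5,*range(15,100,10),98,101]:
    c=r.sense()["clock"]
    r.servo_line(p,[180,0,180+CY-a],speed=.05)
    if r.sense()["clock"]-c<.25: r.wait(.25)
    s=r.sense(); print(a,round(s["clock"],2),s["tcp_pos"].round(4),"yaw",(180+CY-s["orientation"][2]).round(1),"F",s["contact_force"].round(1),"T",s["torque"].round(2))
    if abs(s["torque"][2])>.6: break
```

```text
37.1 tcp [ 0.532  -0.0353  0.2389] [179.94   0.2  164.41] F [-4.3  0.2 18.7] T [ 0.36  0.66 -0.13] op 0.0098 60.0
37.37 tcp [ 0.5322 -0.0353  0.2389] [1.7994e+02 1.7000e-01 1.6441e+02] F [2.8 0.6 8.4] T [ 0.26 -0.53 -0.1 ] op 0.0096 60.0
5 37.62 [ 0.5322 -0.0354  0.2389] yaw 5.0 F [1.4 0.4 9.9] T [ 0.19 -0.5  -0.07]
15 37.94 [ 0.5321 -0.0355  0.2389] yaw 15.0 F [ 2.1  1.1 10.3] T [ 0.05 -0.36 -0.03]
25 38.27 [ 0.532  -0.0357  0.2389] yaw 25.0 F [ 0.5 -1.6  9.4] T [-0.15 -0.31  0.  ]
35 38.59 [ 0.5319 -0.0359  0.2389] yaw 35.0 F [-0.  -2.4 10.4] T [-0.33 -0.05 -0.  ]
45 38.92 [ 0.5318 -0.036   0.2389] yaw 45.0 F [-2.  -1.7 10.9] T [-0.5   0.23  0.04]
55 39.24 [ 0.5316 -0.0361  0.2389] yaw 55.0 F [-2.5 -2.2 11.6] T [-0.51  0.48  0.03]
65 39.57 [ 0.5314 -0.0361  0.2389] yaw 65.0 F [-3.6 -2.  12.3] T [-0.66  0.77  0.05]
75 39.89 [ 0.5312 -0.0361  0.2389] yaw 75.0 F [-5.7 -3.  13.8] T [-0.66  1.1   0.04]
85 40.22 [ 0.531  -0.036   0.2389] yaw 85.0 F [-7.1 -1.8 14.3] T [-0.66  1.41 -0.  ]
95 40.54 [ 0.5308 -0.036   0.2389] yaw 95.0 F [-8.  -1.3 15.4] T [-0.46  1.68  0.04]
98 40.79 [ 0.5308 -0.0359  0.2389] yaw 98.0 F [-7.9 -2.1 14.8] T [-0.5   1.84  0.07]
101 41.04 [ 0.5308 -0.0359  0.2389] yaw 101.0 F [-8.  -2.3 15.9] T [-0.45  1.83  0.52]
```

The torque jumped to 0.52 N·m at 101°, which is the end stop plus the key's play. I'll take one check picture before handing in.

Run:
```python
from h import *
r.wait(.8); st()
a=r.snapshot("wrist"); sc=r.snapshot("scene")["frame"][130:220,200:300,::-1]
cv2.imwrite("pics/e1.png",np.hstack([cv2.resize(a["frame"][60:260,150:350,::-1],(400,400),interpolation=cv2.INTER_CUBIC),cv2.resize(sc,(400,400),interpolation=cv2.INTER_CUBIC)]))
```

```text
41.84 tcp [ 0.5308 -0.0359  0.2389] [-179.87    0.18   63.45] F [-8.  -2.7 16. ] T [-0.47  1.85  0.55] op 0.0096 60.1
```

View pics/e1.png

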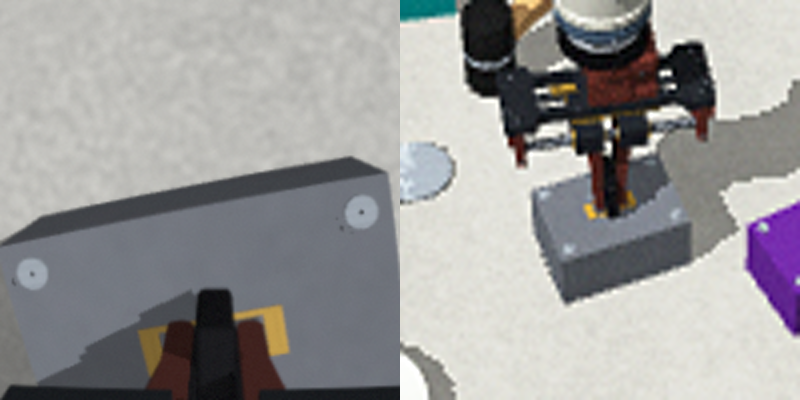

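The grip, at (214,340), lies across the brass frame, about 100° from the slot. It is fully home and still held, with the mallet standing behind. I'm handing it in.

```bash
python3 -c "
from station import r
print(r.hand_in())"
```

```text
the job is handed in; nothing more can be done
None
```

I handed the job in at about 42 s of robot time: the pin is flush, the mallet is back on the tray, and the key is fully home, turned clockwise to its stop and still gripped; the hand-in returned no verdict.

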